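Power up the inspection bench

ROBOT

A 7-joint arm with a two-finger parallel gripper is mounted at the origin on the work surface. World frame = base frame: x ahead of the robot, y to its left, z up, the work surface at z = 0. Lengths are in m, angles in rad, forces in N, time in s.
With the tool pointing down it reaches from about 0.4 to 0.85 m from the base axis. Payload 10.4 kg.
Tool frame: the origin (TCP) lies midway between the tips of the shut fingers; the grasp point (between the pads) lies 19 mm behind it; z points along the fingers, x is the direction in which the jaws open and shut, and the axes are right-handed (so a half turn about z gives the same grasp; the last joint's range is limited). The gripper opens to 85 mm and grips with 20 to 120 N. Pads are 22 mm wide; open, the fingers measure 114 mm over their backs; the gripper's body (76 mm by 85 mm) begins 54 mm behind the grasp point. The pads swing forward as they close: fully open they stand 13 mm farther back than shut.
Start: joints at [1.183, 0.332, -0.065, 1.46, 0.022, 1.35, -0.088], TCP at [0.223, -0.584, 0.231] pointing down, gripper open.
Joint ranges: [-2.6, 2.6], [-0.5, 2.12], [-1.47, 1.34], [0.16, 2.42], [-1.27, 4.41], [0.06, 2.06], [-2.6, 2.6]. Speed limits (rad/s): [2.22, 2.22, 2.79, 2.79, 3.14, 3.14, 3.14].

INTERFACE

Orientations are given as a unit quaternion [x, y, z, w].
In Python, from workcell import monitor, eyes, ticket, models gives the robot as it stands.
- The arm moves only by the tool servo_tool, never from a script. Its argument "motion" is a list of rows, each a list of 7 numbers: the opening, from 0 (shut) to 1 (fully open), then the shift along the tool's x, y, z in m, then the turn, a rotation vector about the tool's x, y, z in degrees. In form: [[fingers, tx, ty, tz, rx, ry, rz], ...]. A call has 1 to 20 rows; each row is the pose to reach, as a shift and turn from the pose commanded when the call began, along the tool's axes at that moment; what a row does not reach only later rows make up. A row lasts 1/8 s, in which the tool goes at most 62.5 mm and 10.7 degrees, less where a joint would pass 70% of its speed; a pose out of reach is approached as far as the arm can. A call with a gripper value outside its range is refused whole. The fingers move at their own pace and stop on an object; "grip_force" is the grip in N (left out, the last holds). Time passes only in rows, so rows that repeat a pose let the fingers close. It gives the time, the measured TCP pose, the force and the opening at its end, in the units of the state.
- monitor.get_obs(): the state, without advancing time (a new reading comes with each control period).
- eyes.camera(name): name is "scene" or "side" or "wrist"; returns (picture, depth): 480x640x3 uint8, blue, green, red; 480x640 float32, m along the optical axis (not along the pixel's ray), 0 where there is no reading.
- eyes.camera_info(name): a dict with "intrinsics" (3x3 intrinsics, pixels), "extrinsics" (4x4, takes a point from world to camera coordinates); the wrist camera has in their place "tool_from_camera" (4x4, takes a point from camera to tool coordinates, whose origin is the TCP and whose axes are the tool frame's). Camera axes: x right, y down, z forward; pixel columns grow to the right and rows downward; lengths in m; the calibration is good to about 2 mm. The wrist camera is an equidistant fisheye: a pixel r from the principal point sees the ray r / f radians off the axis. A picture is of the moment at which its call begins: read the wrist's pose just before it. camera_info takes no time and is no camera call.
- ticket.hand_in(): hands the job in, once; it reports no verdict.
Trained networks look in the newest picture that a camera, given by its name, has taken for a name from the list of things; names that differ only in an ending like _2 or _b are one class to them, and where a whole thing is asked for, a point or a joint stands for the part that bears it (a point fixed in the world has none). Each returns a list of dicts, best first, with "confidence" (0 to 1); they miss things now and then, are a little off and sometimes report something else, mostly with a low value. They report only what shows in the picture. A call takes as long as a camera call. They do not tell look-alikes from the thing itself.
- models.boxes_of(camera, thing): "point" ([x, y, z] in m, in the coordinates of the camera as it stood for that picture, good to about 4 mm: the middle of the surface that is visible of it).
The state is a dict: "clock": time; "joint_pos": joint angles; "joint_velocities": joint speeds; "tau": joint torques, N m; "position": TCP position; "ee_rot": TCP orientation; "ft_force": force on the tool from outside, world axes, zero at the start; "torque": the same for the moment, N m; "grip_width": opening from 0.0 (shut) to 1.0 (fully open).
Only numpy, scipy, OpenCV 4.12 (cv2) and the standard library are available. Lean on these libraries where they do the work, as an engineer would, in place of code of your own. Each camera call takes 0.05 s, during which the arm holds its last target. There are 200 camera calls.

TASK

Power up the inspection bench by pressing its buttons lightly with the fingertips, one at a time: on the grey power bank push the blue fan switch all the way in first, then the yellow lamp switch, then the white camera switch, and once all three are in, press the green button on the loose metal box and let it spring back. The box is only to be touched, not picked up or shoved along, and everything else on the bench stays where it is.

Things in the scene. Friction and masses are not known exactly. Their poses are not given: they have to be found in the camera images.
- bank: grey power bank fixed to the table: a box 100 mm (its x) x 250 mm (its y) x 50 mm high, origin under its centre; three switch modules sit in a row along its y axis, 78 mm apart, in any order of colour
- fan_module: module of the fan switch, screwed on the bank: black square bezel 52 x 52 x 6 mm with the blue cap in the middle; origin under its centre, on the bank's top 50 mm above the table, z up
- fan_top (a point): centre of the top face of the blue round cap (34 mm across) of the fan switch; it goes down with the cap; 76.5 to 78.5 mm above the table at the start
- fan_switch (a joint): travel of the blue switch's grey collar (40 mm across, carries the cap, 8.5 mm below its top), in m: 0 to 0.002 at the start, on from 0.008, end at 0.012; below 0.004 counts as not pressed. Moving it takes about 2.5 N; it stays where left. Beyond the end the cap alone yields 7 mm on a spring, from 3.5 N rising 1 N per mm, then stops hard; it springs back when let go
- lamp_module: module of the lamp switch, screwed on the bank: black square bezel 52 x 52 x 6 mm with the yellow cap in the middle; origin under its centre, on the bank's top 50 mm above the table, z up
- lamp_top (a point): centre of the top face of the yellow round cap (34 mm across) of the lamp switch; it goes down with the cap; 76.5 to 78.5 mm above the table at the start
- lamp_switch (a joint): travel of the yellow switch's grey collar (40 mm across, carries the cap, 8.5 mm below its top), in m: 0 to 0.002 at the start, on from 0.008, end at 0.012; below 0.004 counts as not pressed. Moving it takes about 2.5 N; it stays where left. Beyond the end the cap alone yields 7 mm on a spring, from 3.5 N rising 1 N per mm, then stops hard; it springs back when let go
- camera_module: module of the camera switch, screwed on the bank: black square bezel 52 x 52 x 6 mm with the white cap in the middle; origin under its centre, on the bank's top 50 mm above the table, z up
- camera_top (a point): centre of the top face of the white round cap (34 mm across) of the camera switch; it goes down with the cap; 76.5 to 78.5 mm above the table at the start
- camera_switch (a joint): travel of the white switch's grey collar (40 mm across, carries the cap, 8.5 mm below its top), in m: 0 to 0.002 at the start, on from 0.008, end at 0.012; below 0.004 counts as not pressed. Moving it takes about 2.5 N; it stays where left. Beyond the end the cap alone yields 7 mm on a spring, from 3.5 N rising 1 N per mm, then stops hard; it springs back when let go
- record_box: loose aluminium box on rubber feet, 76 x 76 mm, its case 48 mm high, about 0.7 kg, with a round green push button in the middle of its top; origin under its centre, z up
- record_top (a point): centre of the top face of the green button (36 mm across), 68 mm above the table when released; goes down with the button
- record_button (a joint): how far the green button is pressed, in m: 0 released, hard stop at 0.010; it springs back; force rises from about 2 N to 10 N at the stop; it counts as pressed from 0.003
- steel_part: bystander, loose: small turned steel part with a stepped stem, 36 mm across, 42 mm high; origin under its middle
- brass_part: bystander, loose: small turned brass part with a stem, 30 mm across, 35 mm high; origin under its middle
- jar: bystander, loose: amber glass jar with white cap, 52 mm across, 75 mm high; origin under its middle
- driver: bystander, loose: screwdriver with red handle, 170 mm long, lying down; its origin lies on it, x along its length
- cup: bystander, loose: white plastic cup, 68 mm across, 75 mm high; origin under its middle
- parts_bin: bystander, loose: small open blue bin, 120 x 90 mm, 50 mm high; origin under its middle
Things that resemble listed ones, but are neither listed nor needed, are in the scene too. Leave any pink or turquoise look-alike of the record_box alone.

How it is judged:
On the way, in this order (a step that is already met when the one before it is completed fails the run):
1. the blue fan switch is pushed in (8 mm or more), yellow and white still out (value of joint fan_switch above 0.008 m and value of joint each of lamp_switch, camera_switch below 0.004 m), for 0.1 s.
2. then the yellow lamp switch is pushed in, white still out (value of joint each of fan_switch, lamp_switch above 0.008 m and value of joint camera_switch below 0.004 m), for 0.1 s.
3. then the white camera switch is pushed in (value of joint each of fan_switch, lamp_switch, camera_switch above 0.008 m), for 0.1 s.
4. then the green button is pressed (3 mm or more) (all of step 3 and value of joint record_button above 0.003 m), for 0.05 s.
At the end, for the whole second after the job is handed in: All three switches are pushed in by 8 mm or more, the green button has sprung back (within 1.5 mm), the metal box stands at rest within 20 mm of where it was, and every bystander is within 20 mm of where it was (all of step 3 and value of joint record_button below 0.0015 m and distance of each of record_box, steel_part, brass_part, jar, driver, cup, parts_bin from where it was at the start of the episode below 0.02 m and angle between record_box's own z axis and vertical below 0.1 rad and linear speed of record_box below 0.02 m/s); the robot touches nothing.
It fails at once if the yellow switch is pressed (4 mm) before the blue one is in, or the white before the yellow ((value of joint lamp_switch above 0.004 m and value of joint fan_switch below 0.008 m) or (value of joint camera_switch above 0.004 m and value of joint lamp_switch below 0.008 m)).
It fails at once if the green button is pressed (3 mm) before all three switches are in (value of joint record_button above 0.003 m and not (value of joint each of fan_switch, lamp_switch, camera_switch above 0.008 m)).
It fails at once if a switch module or the metal box is pressed with more than 20 N (contact force between any of the fingers, the arm and fan_module above 20 N or contact force between any of the fingers, the arm and lamp_module above 20 N or contact force between any of the fingers, the arm and camera_module above 20 N or contact force between any of the fingers, the arm and record_box above 20 N).
It fails at once if the metal box is lifted by 8 mm or more, or moved by more than 20 mm (height (world z) of record_box above 0.008 m or distance of record_box from where it was at the start of the episode above 0.02 m).
It fails at once if a bystander is moved by more than 20 mm (distance of any of steel_part, brass_part, jar, driver, cup, parts_bin from where it was at the start of the episode above 0.02 m).
It also fails if it takes over 58 s, if anything falls off the work surface, if the arm or the gripper's body presses on something with over 40 N, if the wrist force passes 120 N, or if a joint passes its speed limit or range.

## Working session

There is one attempt and no reset: what is moved stays moved. The work goes in short steps, Python scripts to look and compute and a tool call to move; the robot and the scene stay as the last step left them, time stands still between calls to the robot, and variables do not carry over. Pictures are saved under pics/ and viewed, about 8 in all and at most 12, crops included, and the job is handed in when it is done.

Besides the shell and the picture viewer there is one more tool, called as a command line: name --pt "numbers of a row" for each row, then --argument value for the rest. servo_tool: Moves the arm, as the interface text tells. Its arguments: {"type":"object","properties":{"motion":{"type":"array"},"grip_force":{"type":"number"}},"required":["motion"]}

```bash
mkdir -p pics
cat > h.py <<'E'
import numpy as np, cv2
from workcell import monitor, eyes, ticket, models
from scipy.spatial.transform import Rotation as R
def w(cam,p):
    T=np.linalg.inv(np.array(eyes.camera_info(cam)["extrinsics"])); return (T@np.r_[p,1])[:3]
def px(cam,p):
    K=np.array(eyes.camera_info(cam)["intrinsics"]); q=K@np.array(p); return (q[:2]/q[2]).round()
E
python3 - <<'E'
from h import *
o=monitor.get_obs(); print({k:np.round(v,3) for k,v in o.items()})
ims=[]
for c in ["scene","side"]:
    im,d=eyes.camera(c); cv2.imwrite(f"pics/{c}0.png",im)
    np.save(f"{c}_d.npy",d)
    for t in ["fan_top","lamp_top","camera_top","record_top","record_box","bank","fan_module","lamp_module","camera_module","cup","jar"]:
        for r in models.boxes_of(c,t)[:3]: print(c,t,round(r["confidence"],2),w(c,r["point"]).round(3),px(c,r["point"]))
E
```

```text
{'clock': np.float64(0.0), 'joint_pos': array([ 1.183,  0.333, -0.065,  1.461,  0.022,  1.35 , -0.089]), 'joint_velocities': array([ 0.   , -0.   , -0.001,  0.001, -0.001, -0.   , -0.001]), 'tau': array([-1.0000e-03, -6.2545e+01,  4.8000e-02, -3.9161e+01,  1.6000e-02,
        1.0000e-02, -0.0000e+00]), 'position': array([ 0.223, -0.584,  0.231]), 'ee_rot': array([ 0.824, -0.567, -0.001, -0.   ]), 'ft_force': array([ 0.034,  0.142, -0.899]), 'torque': array([ 0.003, -0.016, -0.01 ]), 'grip_width': np.float64(0.999)}
scene fan_top 0.47 [ 0.628 -0.049  0.074] [270. 239.]
scene fan_top 0.31 [ 0.61  -0.123  0.073] [264. 220.]
scene camera_top 0.5 [0.48  0.279 0.046] [396. 314.]
scene camera_top 0.41 [ 0.607 -0.125  0.075] [264. 219.]
scene record_top 0.6 [0.47  0.268 0.068] [398. 302.]
scene record_top 0.6 [0.61  0.297 0.064] [349. 336.]
scene record_top 0.43 [0.41  0.135 0.066] [387. 258.]
scene record_box 0.95 [0.478 0.276 0.05 ] [396. 312.]
scene record_box 0.64 [0.358 0.412 0.045] [480. 335.]
scene record_box 0.59 [0.423 0.142 0.047] [383. 267.]
scene bank 0.93 [ 0.627 -0.077  0.049] 
[... 605 characters left out ...]
. 312.]
side record_top 0.57 [0.337 0.408 0.069] [233. 388.]
side record_box 0.97 [0.324 0.417 0.049] [233. 405.]
side record_box 0.75 [0.587 0.302 0.043] [203. 299.]
side record_box 0.65 [0.447 0.278 0.046] [258. 328.]
side bank 0.76 [ 0.576 -0.098  0.039] [357. 234.]
side fan_module 0.77 [ 0.615 -0.049  0.063] [330. 225.]
side lamp_module 0.91 [ 0.576 -0.196  0.061] [387. 212.]
side lamp_module 0.41 [ 0.595 -0.123  0.061] [359. 219.]
side camera_module 0.95 [ 0.594 -0.124  0.061] [360. 219.]
side camera_module 0.39 [ 0.617 -0.05   0.075] [330. 220.]
side cup 0.83 [ 0.488 -0.413  0.05 ] [473. 202.]
side jar 0.91 [0.689 0.155 0.045] [236. 250.]
side jar 0.7 [ 0.595 -0.124  0.064] [360. 217.]
```

View pics/scene0.png

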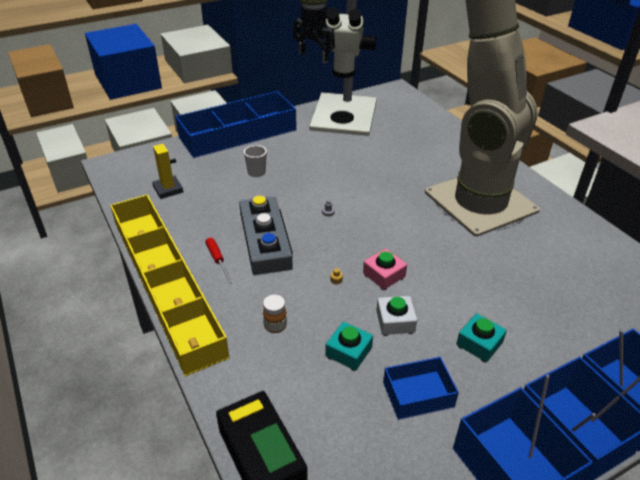

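View pics/side0.png

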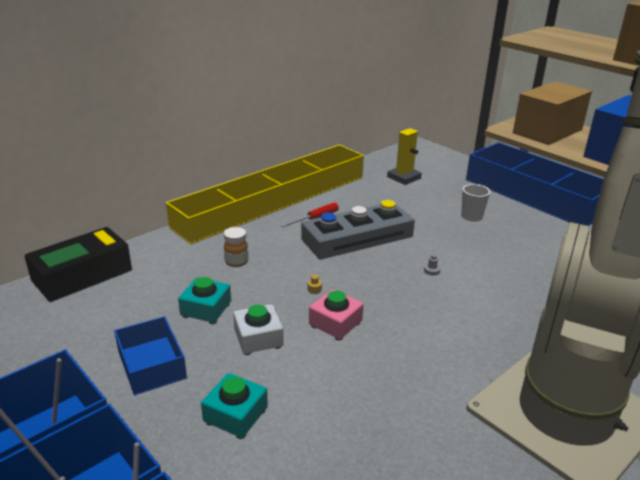

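The scene view shows four green-button boxes: the grey/aluminium one at (397,308), pink at (385,265), and turquoise at (349,343) and (483,333). I choose the grey one. The bank has yellow (259,202), white (263,218) and blue (268,240) caps. The side view agrees: grey box (258,325), blue (328,218), white (358,211), yellow (388,205). Next I segment the caps and take one close crop to confirm the choice.

Run:
```python
from h import *
G={"fan":(.628,-.049,.077),"lamp":(.583,-.197,.077),"camera":(.606,-.123,.077),"record":(.468,.267,.068)}
for c in ["scene","side"]:
    im=cv2.imread(f"pics/{c}0.png"); d=np.load(f"{c}_d.npy"); ci=eyes.camera_info(c)
    K=np.array(ci["intrinsics"]);E=np.array(ci["extrinsics"]);Ti=np.linalg.inv(E)
    v,u=np.mgrid[:480,:640]; P=np.stack([(u-K[0,2])/K[0,0]*d,(v-K[1,2])/K[1,1]*d,d],-1)@Ti[:3,:3].T+Ti[:3,3]
    hsv=cv2.cvtColor(im,cv2.COLOR_BGR2HSV).astype(int); H,S,V=hsv[...,0],hsv[...,1],hsv[...,2]
    M={"fan":(H>95)&(H<130)&(S>130),"lamp":(H>18)&(H<38)&(S>130),"camera":(S<60)&(V>125),"record":(H>45)&(H<80)&(S>130)}
    for n,g in G.items():
        m=M[n]&(np.hypot(P[...,0]-g[0],P[...,1]-g[1])<.035)&(d>0)&(P[...,2]>.05)
        z=P[...,2][m]; 
        zt=G[n][2]
        # intersect rays with the plane z=zt, keep pixels near the top height
        mm=m&(P[...,2]>np.percentile(z,90)-.006) if z.size else m
        ray=np.stack([(u-K[0,2])/K[0,0],(v-K[1,2])/K[1,1],np.ones_like(d)],-1)@Ti[:3,:3].T
        s=(zt-Ti[2,3])/ray[...,2]; Q=(Ti[:3,3]+ray*s[...,None])[mm]
        print(c,n,m.sum(),mm.sum(),"z pct",np.percentile(z,[50,90]).round(4) if z.size else None,"mid",((Q.max(0)+Q.min(0))/2).round(4),"mean",Q.mean(0).round(4),"ext",np.ptp(Q,0).round(3))
a=cv2.imread("pics/scene0.png")
cv2.imwrite("pics/crop1.png",np.hstack([cv2.resize(a[185:285,225:325],(400,400)),cv2.resize(a[245:345,345:445],(400,400))]))
```

```text
scene fan 109 97 z pct [0.0765 0.0792] mid [ 0.6295 -0.0519  0.077 ] mean [ 0.6297 -0.0527  0.077 ] ext [0.032 0.034 0.   ]
scene lamp 92 75 z pct [0.0763 0.0791] mid [ 0.5861 -0.2012  0.077 ] mean [ 0.5866 -0.2031  0.077 ] ext [0.032 0.035 0.   ]
scene camera 103 94 z pct [0.0774 0.0799] mid [ 0.6076 -0.1294  0.077 ] mean [ 0.6078 -0.1296  0.077 ] ext [0.033 0.034 0.   ]
scene record 195 136 z pct [0.0657 0.0689] mid [0.4726 0.2684 0.068 ] mean [0.4715 0.2683 0.068 ] ext [0.033 0.033 0.   ]
side fan 94 93 z pct [0.0774 0.079 ] mid [ 0.6259 -0.0542  0.077 ] mean [ 0.6264 -0.055   0.077 ] ext [0.035 0.034 0.   ]
side lamp 90 88 z pct [0.077  0.0791] mid [ 0.583  -0.2052  0.077 ] mean [ 0.5836 -0.2047  0.077 ] ext [0.035 0.037 0.   ]
side camera 85 83 z pct [0.0775 0.0795] mid [ 0.6064 -0.1311  0.077 ] mean [ 0.6059 -0.1313  0.077 ] ext [0.032 0.033 0.   ]
side record 204 199 z pct [0.0673 0.0688] mid [0.4645 0.2663 0.068 ] mean [0.4645 0.2661 0.068 ] ext [0.036 0.035 0.   ]
```

View pics/crop1.png

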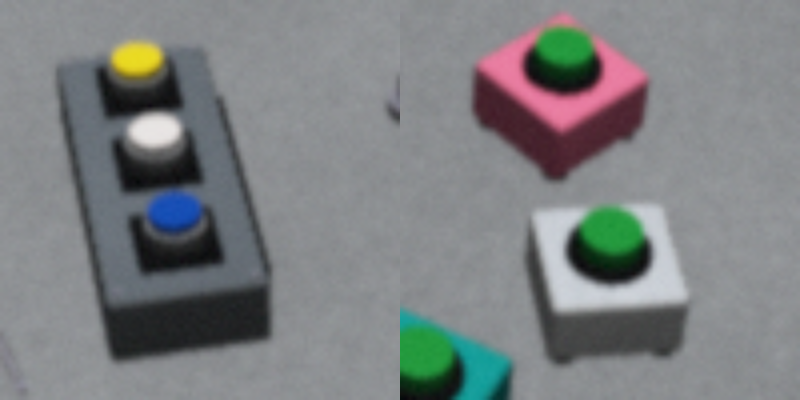

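The crop confirms the grey box with the green button at scene (397,305), and the bank order yellow, white, blue. Now I shut the fingers and travel above the blue cap at a safe height.

servo_tool --pt "0 -0.01 -0.02 0.0 0 0 0" --pt "0 -0.035 -0.057 0.0 0 0 0" --pt "0 -0.06 -0.1 0.0 0 0 0" --pt "0 -0.09 -0.15 0.0 0 0 0" --pt "0 -0.12 -0.2 0 0 0 0" --pt "0 -0.15 -0.25 0 0 0 0" --pt "0 -0.18 -0.3 0 0 0 0" --pt "0 -0.21 -0.35 0 0 0 0" --pt "0 -0.24 -0.4 0 0 0 0" --pt "0 -0.27 -0.45 0.02 0 0 0" --pt "0 -0.3 -0.5 0.04 0 0 0" --pt "0 -0.33 -0.54 0.05 0 0 0" --pt "0 -0.345 -0.56 0.05 0 0 0" --pt "0 -0.351 -0.568 0.05 0 0 0" --pt "0 -0.351 -0.568 0.05 0 0 0" --pt "0 -0.351 -0.568 0.05 0 0 0" --grip_force 20

```text
clock: 3.2
position: [0.628, -0.0549, 0.1815]
ee_rot: [0.823, -0.568, 0.0, 0.0]
ft_force: [-0.5, 0.8, -0.4]
grip_width: -0.002
```

```bash
cat >> h.py <<'E'
G={"fan":(.628,-.053,.077),"lamp":(.585,-.203,.077),"camera":(.607,-.130,.077),"record":(.468,.267,.068)}
def go(p):
    o=monitor.get_obs(); return (R.from_quat(o["ee_rot"]).inv().apply(np.array(p)-o["position"])*1000).round(1)
def look(name):
    o=monitor.get_obs(); im,d=eyes.camera("wrist"); cv2.imwrite(f"pics/{name}.png",im); ci=eyes.camera_info("wrist")
    K=np.array(ci["intrinsics"]); T=np.array(ci["tool_from_camera"]); Rw=R.from_quat(o["ee_rot"]).as_matrix()
    v,u=np.mgrid[:480,:640]; a=(u-K[0,2])/K[0,0]; b=(v-K[1,2])/K[1,1]; th=np.hypot(a,b)+1e-9
    ray=np.stack([np.sin(th)*a/th,np.sin(th)*b/th,np.cos(th)],-1)
    W=ray@(Rw@T[:3,:3]).T; C=Rw@T[:3,3]+o["position"]
    hsv=cv2.cvtColor(im,cv2.COLOR_BGR2HSV).astype(int); H,S,V=hsv[...,0],hsv[...,1],hsv[...,2]
    M={"fan":(H>95)&(H<130)&(S>130),"lamp":(H>18)&(H<38)&(S>130),"camera":(S<60)&(V>125),"record":(H>45)&(H<80)&(S>130)}
    P=ray/ray[...,2:]*d[...,None]@(Rw@T[:3,:3]).T+C
    for n,g in G.items():
        m=M[n]&(d>0)&(np.hypot(P[...,0]-g[0],P[...,1]-g[1])<.03)&(abs(P[...,2]-g[2])<.02)
        if m.sum()<20: continue
        z=np.percentile(P[...,2][m],75); mm=m&(abs(P[...,2]-z)<.005)
        Q=C+W[mm]*((z-C[2])/W[mm][:,2])[:,None]
        print(n,m.sum(),mm.sum(),"mid",((Q.max(0)+Q.min(0))/2).round(4),"mean",Q.mean(0).round(4),"ext",np.ptp(Q,0).round(3),"px",u[mm].mean().round(),v[mm].mean().round())
E
python3 - <<'E'
from h import *
look("w1"); o=monitor.get_obs(); print(o["clock"],o["position"].round(4),o["ee_rot"].round(4),o["ft_force"].round(2),o["joint_pos"].round(2),o["grip_width"])
for n in G: print(n,go(G[n]))
E
```

```text
fan 1693 1681 mid [ 0.6309 -0.0588  0.0776] mean [ 0.6312 -0.0587  0.0776] ext [0.033 0.033 0.   ] px 324.0 239.0
lamp 988 958 mid [ 0.5885 -0.2068  0.0779] mean [ 0.5886 -0.2064  0.0779] ext [0.034 0.035 0.   ] px 469.0 344.0
camera 1516 1271 mid [ 0.6089 -0.1334  0.078 ] mean [ 0.6092 -0.1333  0.078 ] ext [0.033 0.033 0.   ] px 406.0 299.0
record 45 45 mid [0.4727 0.2435 0.0576] mean [0.4724 0.2436 0.0576] ext [0.023 0.004 0.   ] px 1.0 272.0
3.25 [ 0.628  -0.0549  0.1816] [ 8.231e-01 -5.679e-01  4.000e-04  3.000e-04] [ 0.45 -0.95 -0.45] [ 0.37  0.41 -0.47  1.49  0.19  1.28 -1.32] 0.00040323794236712967
fan [ -1.9  -0.7 104.6]
lamp [123.1  92.7 104.7]
camera [ 62.6  46.3 104.6]
record [-357.9   35.3  113.2]
```

View pics/w1.png

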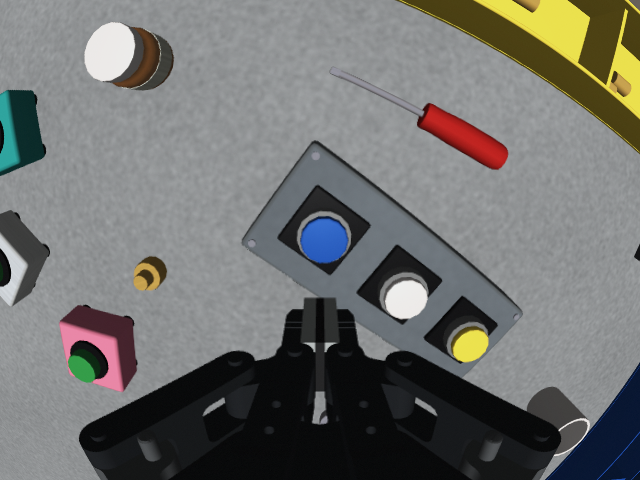

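The wrist view shows blue (324,239), white (406,299), yellow (469,344) as expected. The estimates agree within about 4 mm, so I use fan (.629,-.056), camera (.608,-.1315) and lamp (.586,-.205). Pressing blue slowly.

servo_tool --pt "0 0.001 -0.001 0.03 0 0 0" --pt "0 0.001 -0.001 0.06 0 0 0" --pt "0 0.001 -0.001 0.085 0 0 0" --pt "0 0.001 -0.001 0.095 0 0 0" --pt "0 0.001 -0.001 0.1 0 0 0" --pt "0 0.001 -0.001 0.103 0 0 0" --pt "0 0.001 -0.001 0.106 0 0 0" --pt "0 0.001 -0.001 0.108 0 0 0" --pt "0 0.001 -0.001 0.11 0 0 0" --pt "0 0.001 -0.001 0.111 0 0 0" --pt "0 0.001 -0.001 0.111 0 0 0"

```text
clock: 4.62
position: [0.6298, -0.0539, 0.0704]
ee_rot: [0.824, -0.567, 0.0, -0.0]
ft_force: [1.0, -0.8, 1.0]
grip_width: -0.0
```

servo_tool --pt "0 0 0 0.002 0 0 0" --pt "0 0 0 0.003 0 0 0" --pt "0 0 0 0.004 0 0 0" --pt "0 0 0 0.005 0 0 0" --pt "0 0 0 0.006 0 0 0" --pt "0 0 0 0.007 0 0 0" --pt "0 0 0 0.007 0 0 0"

```text
clock: 5.5
position: [0.6298, -0.0539, 0.0636]
ee_rot: [0.824, -0.567, 0.0, -0.0]
ft_force: [-1.2, -0.9, 6.7]
grip_width: 0.004
```

Wrist force is 6.7 N at z = 63.6 mm, so the blue collar is at its end with the cap spring compressed. I lift and move over yellow.

servo_tool --pt "0 0 0 -0.01 0 0 0" --pt "0 0 0 -0.04 0 0 0" --pt "0 0 0 -0.06 0 0 0" --pt "0 0.03 0.023 -0.06 0 0 0" --pt "0 0.06 0.046 -0.06 0 0 0" --pt "0 0.09 0.069 -0.06 0 0 0" --pt "0 0.115 0.087 -0.06 0 0 0" --pt "0 0.125 0.095 -0.06 0 0 0" --pt "0 0.125 0.095 -0.06 0 0 0" --pt "0 0.125 0.095 -0.04 0 0 0" --pt "0 0.125 0.095 -0.025 0 0 0" --pt "0 0.125 0.095 -0.025 0 0 0"

```text
clock: 7.0
position: [0.5845, -0.2034, 0.0861]
ee_rot: [0.824, -0.567, -0.002, 0.0]
ft_force: [0.0, -0.0, 0.4]
grip_width: -0.001
```

Run:
```python
from h import *
look("w2")
```

```text
fan 2847 2766 mid [ 0.6305 -0.0613  0.0662] mean [ 0.6308 -0.0618  0.0662] ext [0.033 0.036 0.   ] px 82.0 114.0
lamp 2203 2120 mid [ 0.5931 -0.2084  0.078 ] mean [ 0.5949 -0.2076  0.078 ] ext [0.025 0.033 0.   ] px 333.0 291.0
camera 4849 3987 mid [ 0.6089 -0.1344  0.0781] mean [ 0.6093 -0.1347  0.0781] ext [0.032 0.033 0.   ] px 188.0 206.0
```

Blue's top now measures 66.2 mm, which is fully in. Pressing yellow with a small centring correction.

servo_tool --pt "0 0.003 -0.001 0.001 0 0 0" --pt "0 0.003 -0.001 0.005 0 0 0" --pt "0 0.003 -0.001 0.008 0 0 0" --pt "0 0.003 -0.001 0.01 0 0 0" --pt "0 0.003 -0.001 0.012 0 0 0" --pt "0 0.003 -0.001 0.014 0 0 0" --pt "0 0.003 -0.001 0.016 0 0 0" --pt "0 0.003 -0.001 0.018 0 0 0" --pt "0 0.003 -0.001 0.019 0 0 0" --pt "0 0.003 -0.001 0.02 0 0 0" --pt "0 0.003 -0.001 0.021 0 0 0" --pt "0 0.003 -0.001 0.022 0 0 0" --pt "0 0.003 -0.001 0.0225 0 0 0" --pt "0 0.003 -0.001 0.0225 0 0 0"

```text
clock: 8.8
position: [0.5876, -0.207, 0.0659]
ee_rot: [0.824, -0.567, 0.0, 0.0]
ft_force: [-2.5, 0.6, 4.1]
grip_width: 0.001
```

servo_tool --pt "0 0 0 0.001 0 0 0" --pt "0 0 0 0.002 0 0 0" --pt "0 0 0 0.0025 0 0 0" --pt "0 0 0 0.0025 0 0 0"

```text
clock: 9.3
position: [0.5876, -0.2071, 0.0636]
ee_rot: [0.824, -0.567, 0.0, 0.0]
ft_force: [-3.4, -0.1, 6.2]
grip_width: -0.002
```

Yellow is in (6.2 N at 63.6 mm). Next is white, stopping short of it first to check.

servo_tool --pt "0 0 0 -0.01 0 0 0" --pt "0 0 0 -0.03 0 0 0" --pt "0 0 0 -0.05 0 0 0" --pt "0 -0.02 -0.015 -0.05 0 0 0" --pt "0 -0.045 -0.033 -0.05 0 0 0" --pt "0 -0.06 -0.043 -0.05 0 0 0" --pt "0 -0.063 -0.046 -0.05 0 0 0" --pt "0 -0.063 -0.046 -0.05 0 0 0" --pt "0 -0.063 -0.046 -0.05 0 0 0"

```text
clock: 10.42
position: [0.6077, -0.1333, 0.1132]
ee_rot: [0.823, -0.568, 0.0, 0.0]
ft_force: [0.7, -0.3, 0.5]
grip_width: -0.002
```

Run:
```python
from h import *
look("w3")
```

```text
fan 2843 2826 mid [ 0.6308 -0.0599  0.0662] mean [ 0.6311 -0.0601  0.0662] ext [0.033 0.033 0.   ] px 203.0 190.0
lamp 1749 1700 mid [ 0.5907 -0.2073  0.0661] mean [ 0.5904 -0.207   0.0661] ext [0.029 0.035 0.   ] px 419.0 336.0
camera 3113 2506 mid [ 0.609  -0.1339  0.078 ] mean [ 0.6109 -0.1331  0.078 ] ext [0.033 0.033 0.   ] px 318.0 277.0
```

Blue and yellow both measure about 66 mm (in) and the tool is centred over white. Pressing white.

servo_tool --pt "0 0 0 0.015 0 0 0" --pt "0 0 0 0.027 0 0 0" --pt "0 0 0 0.032 0 0 0" --pt "0 0 0 0.035 0 0 0" --pt "0 0 0 0.037 0 0 0" --pt "0 0 0 0.039 0 0 0" --pt "0 0 0 0.041 0 0 0" --pt "0 0 0 0.043 0 0 0" --pt "0 0 0 0.045 0 0 0" --pt "0 0 0 0.046 0 0 0" --pt "0 0 0 0.047 0 0 0" --pt "0 0 0 0.048 0 0 0" --pt "0 0 0 0.049 0 0 0" --pt "0 0 0 0.05 0 0 0" --pt "0 0 0 0.05 0 0 0"

```text
clock: 12.35
position: [0.6082, -0.1318, 0.0636]
ee_rot: [0.824, -0.567, 0.0, -0.0]
ft_force: [-2.1, 0.7, 6.8]
grip_width: 0.0
```

White is in (6.8 N). Now I rise high and move above the grey box.

servo_tool --pt "0 0 0 -0.01 0 0 0" --pt "0 0 0 -0.04 0 0 0" --pt "0 0 0 -0.08 0 0 0" --pt "0 0 0 -0.12 0 0 0" --pt "0 -0.02 0 -0.137 0 0 0" --pt "0 -0.055 -0.001 -0.137 0 0 0" --pt "0 -0.1 -0.003 -0.137 0 0 0" --pt "0 -0.145 -0.004 -0.137 0 0 0" --pt "0 -0.19 -0.005 -0.137 0 0 0" --pt "0 -0.235 -0.006 -0.137 0 0 0" --pt "0 -0.28 -0.008 -0.137 0 0 0" --pt "0 -0.325 -0.009 -0.137 0 0 0" --pt "0 -0.37 -0.01 -0.137 0 0 0" --pt "0 -0.4 -0.011 -0.12 0 0 0" --pt "0 -0.415 -0.012 -0.1 0 0 0" --pt "0 -0.424 -0.012 -0.09 0 0 0" --pt "0 -0.424 -0.012 -0.09 0 0 0" --pt "0 -0.424 -0.012 -0.09 0 0 0" --pt "0 -0.424 -0.012 -0.09 0 0 0"

```text
clock: 14.72
position: [0.4686, 0.2681, 0.1539]
ee_rot: [0.823, -0.568, 0.0, -0.0]
ft_force: [0.6, 0.0, 1.0]
grip_width: -0.001
```

Run:
```python
from h import *
look("w4")
o=monitor.get_obs(); print(o["position"],o["joint_pos"].round(2))
```

```text
record 2297 2159 mid [0.4706 0.2618 0.0677] mean [0.4708 0.2619 0.0677] ext [0.036 0.035 0.   ] px 327.0 250.0
[0.46854897 0.26812623 0.15383605] [ 0.    0.28 -0.7   1.76  0.19  1.18 -1.96]
```

View pics/w4.png

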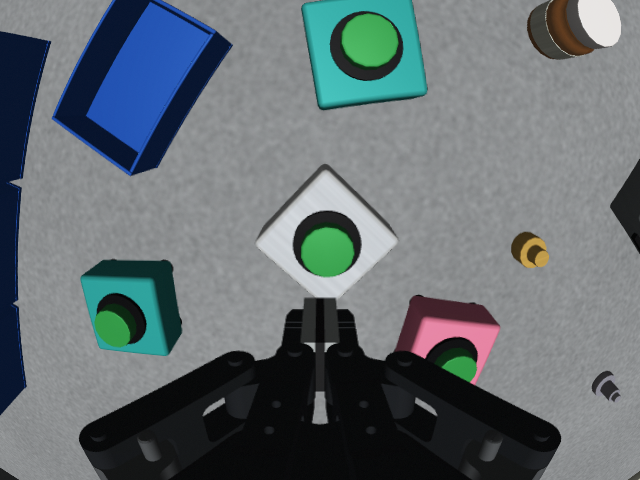

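The aluminium box is directly under the tool, its green button at (327,250), with look-alikes clear around it. I'll move 3 mm to centre, then press gently.

servo_tool --pt "0 0.003 0.001 0.03 0 0 0" --pt "0 0.003 0.001 0.06 0 0 0" --pt "0 0.003 0.001 0.076 0 0 0" --pt "0 0.003 0.001 0.081 0 0 0" --pt "0 0.003 0.001 0.084 0 0 0" --pt "0 0.003 0.001 0.086 0 0 0" --pt "0 0.003 0.001 0.088 0 0 0" --pt "0 0.003 0.001 0.0895 0 0 0" --pt "0 0.003 0.001 0.091 0 0 0" --pt "0 0.003 0.001 0.092 0 0 0" --pt "0 0.003 0.001 0.092 0 0 0" --pt "0 0.003 0.001 0.092 0 0 0"

```text
clock: 16.27
position: [0.4686, 0.2658, 0.0619]
ee_rot: [0.824, -0.567, 0.0, -0.001]
ft_force: [-1.1, -0.1, 7.0]
grip_width: -0.002
```

7 N at z = 61.9 mm means about 6 mm of press. Lifting off and checking everything.

servo_tool --pt "0 0 0 -0.005 0 0 0" --pt "0 0 0 -0.02 0 0 0" --pt "0 0 0 -0.06 0 0 0" --pt "0 0 0 -0.11 0 0 0" --pt "0 0 0 -0.14 0 0 0" --pt "0 0 0 -0.15 0 0 0" --pt "0 0 0 -0.15 0 0 0" --pt "0 0 0 -0.15 0 0 0"

```text
clock: 17.27
position: [0.4675, 0.265, 0.2099]
ee_rot: [0.824, -0.567, -0.001, 0.001]
ft_force: [0.2, 0.9, -0.1]
grip_width: -0.003
```

Run:
```python
from h import *
look("w5"); ims=[]
for c in ["scene","side"]:
    im,d=eyes.camera(c); cv2.imwrite(f"pics/{c}1.png",im); d0=np.load(f"{c}_d.npy")
    a=cv2.imread(f"pics/{c}0.png"); diff=cv2.absdiff(a,im).max(2)
    ims.append(cv2.resize(np.vstack([im[:,:],cv2.cvtColor(diff*3,cv2.COLOR_GRAY2BGR)]),(400,600)))
cv2.imwrite("pics/fin.png",np.hstack(ims))
o=monitor.get_obs(); print(o["position"],o["ft_force"])
```

```text
record 1570 1496 mid [0.47   0.2616 0.0678] mean [0.4703 0.2617 0.0678] ext [0.036 0.035 0.   ] px 323.0 225.0
[0.46770309 0.26517814 0.21025963] [ 0.72958055  0.35953089 -0.08759891]
```

View pics/fin.png

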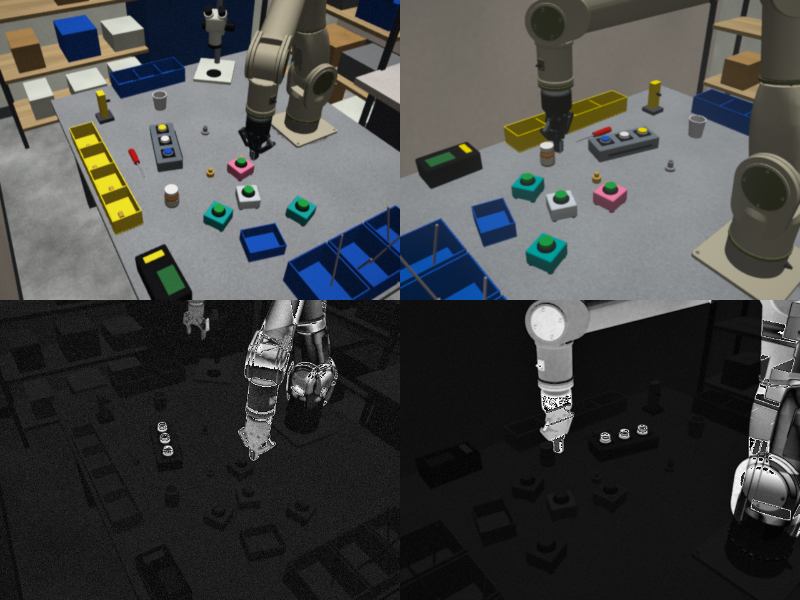

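Only the arm and the three caps differ from the first pictures; the box and bystanders have not moved. One last check of the cap heights, then hand in.

Run:
```python
from h import *
c="side"; im,d=eyes.camera(c); ci=eyes.camera_info(c); K=np.array(ci["intrinsics"]);Ti=np.linalg.inv(np.array(ci["extrinsics"]))
v,u=np.mgrid[:480,:640]; P=np.stack([(u-K[0,2])/K[0,0]*d,(v-K[1,2])/K[1,1]*d,d],-1)@Ti[:3,:3].T+Ti[:3,3]
zs={n:np.percentile(P[...,2][(np.hypot(P[...,0]-g[0],P[...,1]-g[1])<.012)&(d>0)],50) for n,g in G.items()}
print({k:round(float(x),4) for k,x in zs.items()})
if max(zs[n] for n in ["fan","lamp","camera"])<.0695: print("in", ticket.hand_in())
```

```text
{'fan': 0.0657, 'lamp': 0.0649, 'camera': 0.0659, 'record': 0.2117}
the job is handed in; nothing more can be done
in None
```

I pressed blue, then yellow, then white with the closed fingertips, each to its end (6–7 N), then pressed the aluminium box's green button about 6 mm (7 N). I lifted clear and handed the job in after about 17 s of robot time; hand-in gives no verdict.

Last checks:
- **Switches:** the cap tops measured 65.7, 64.9 and 65.9 mm for blue, yellow and white, down from about 78 mm, so all three are in.
- **Green button:** it sprang back to 67.8 mm, and the box's measured position changed by less than 1 mm.
- **Everything else:** the before and after pictures differ only at the arm and the three caps.

Two readings were off:
- **Position estimates:** the cameras disagreed by up to about 8 mm on the button and caps, so I aimed near the average.
- **Final side-camera reading:** its height for the green button (0.21 m) was the gripper in the way, so the button result comes from the wrist camera.

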